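Finish the slat riser, then hold the reflector cover at 60 degrees for the shot

TASK

Set up the product shot: finish the wooden riser on the turntable by laying the two loose slats flat on top as its third layer, crosswise to the second layer and straight above the two bottom slats, and let go of them. Then lift the white reflector cover of the low fill light by its bar until it stands 60 degrees open, so that it bounces the light, and finish while holding it still there, since it falls shut when released. Do not upset the riser or disturb the other things on the desk.

Things in the scene. Friction and masses are not known exactly. Their poses are not given: they have to be found in the camera images.
- turntable: fixed round white turntable, 184 mm across, top 20 mm above the desk; it does not turn. Origin at the centre of its underside, z up. Its x axis runs along the slats of the bottom layer; its y axis runs along the slats of the second layer
- low_1_c (a point): centre of a bottom-layer slat of the riser, already lying on the turntable at turntable y = +42 mm, along turntable x; plain wood slat 130 x 22 x 15 mm (30 g), its x axis along the 130 mm length, z up
- low_2_c (a point): centre of the other bottom-layer slat, at turntable y = -42 mm, along turntable x; plain wood slat 130 x 22 x 15 mm (30 g), its x axis along the 130 mm length, z up
- mid_1_c (a point): centre of a second-layer slat, already lying across the bottom ones at turntable x = +42 mm, along turntable y; its top is 50 mm above the desk; plain wood slat 130 x 22 x 15 mm (30 g), its x axis along the 130 mm length, z up
- mid_2_c (a point): centre of the other second-layer slat, at turntable x = -42 mm, along turntable y; plain wood slat 130 x 22 x 15 mm (30 g), its x axis along the 130 mm length, z up
- slat_a_c (a point): centre of a loose slat lying flat on the desk, between the turntable and the light; the two loose slats are alike and either may go to either side; plain wood slat 130 x 22 x 15 mm (30 g), its x axis along the 130 mm length, z up
- slat_b_c (a point): centre of the other loose slat lying flat on the desk; plain wood slat 130 x 22 x 15 mm (30 g), its x axis along the 130 mm length, z up
- light: fixed low fill light, a grey box 180 (x) x 170 (y) x 50 mm high with a white panel in it. Origin at the centre of its underside; its -x side (where the cover's handle stands out) looks roughly to the robot
- cover_hinge (a point): middle of the hinge axis of the light's white cover, on the light's far (+x) rim, 50 mm above the desk, 93 mm from the light's origin along light x; the hinge axis is the light's y axis; the point keeps the light's orientation
- cover_bar (a point): middle of the steel handle bar of the cover: a round bar 10 mm thick and 90 mm long, parallel to the hinge and 228 mm from it in the plane of the cover, on two side arms that stand out of the cover's free edge with a 39 mm clear gap between bar and cover edge. Cover closed: 50 mm above the desk, with nothing under it. Its y axis lies along the bar; its x axis points from the bar to the hinge
- cover (a joint): angle of the cover (182 x 170 x 6 mm, about 0.15 to 0.3 kg with its bar) in rad: 0 closed and level, 1.047 is 60 degrees, 1.45 is its stop; grows as the bar goes up and over towards the hinge side. It has no stay and falls shut from any angle when let go
- keypad: bystander: white number keypad 130 x 95 x 32 mm, origin under its centre
- tweezers: bystander: yellow tweezers 125 x 22 x 8 mm, lying flat, origin under the centre
- keycap_1: bystander: loose white keycap 18 x 18 x 10 mm, origin under its centre
- keycap_2: bystander: another such keycap
- jar: bystander: clear jar with a black cap, 60 mm across, 75 mm high, origin under its centre
Not all that is in view belongs to the job. Leave any black or pink look-alike of the part that bears slat_a_c alone.

How it is judged:
On the way:
1. with the cover still down, the two slats lie released as the riser's third layer, crosswise to the second (x of slat_a_c in the frame of turntable between -0.018 and 0.018 m and z of slat_a_c in the frame of turntable between 0.0525 and 0.0625 m and angle between the x axis of each of slat_a_c, slat_b_c and the x axis of turntable, either way round below 0.16 rad and linear speed of each of slat_a, slat_b below 0.02 m/s and contact force between the fingers and slat_a below 0.1 N and x of slat_b_c in the frame of turntable between -0.018 and 0.018 m and z of slat_b_c in the frame of turntable between 0.0525 and 0.0625 m and contact force between the fingers and slat_b below 0.1 N and ((y of slat_a_c in the frame of turntable between 0.027 and 0.057 m and y of slat_b_c in the frame of turntable between -0.057 and -0.027 m) or (y of slat_a_c in the frame of turntable between -0.057 and -0.027 m and y of slat_b_c in the frame of turntable between 0.027 and 0.057 m)) and distance of each of low_1_c, low_2_c, mid_1_c, mid_2_c from where it was at the start of the episode below 0.015 m and value of joint cover below 0.3 rad), for 0.2 s.
At the end, for the whole second after the job is handed in: Cover at 60 degrees (within 5), still, held by the fingers (over 0.3 N). Both slats at rest and released on the second layer, one above each bottom slat: within 15 mm sideways, 18 mm lengthwise, 5 mm in height, 9 degrees. The four lower slats within 15 mm of their start (x of slat_a_c in the frame of turntable between -0.018 and 0.018 m and z of slat_a_c in the frame of turntable between 0.0525 and 0.0625 m and angle between the x axis of each of slat_a_c, slat_b_c and the x axis of turntable, either way round below 0.16 rad and linear speed of each of slat_a, slat_b below 0.02 m/s and contact force between the fingers and slat_a below 0.1 N and x of slat_b_c in the frame of turntable between -0.018 and 0.018 m and z of slat_b_c in the frame of turntable between 0.0525 and 0.0625 m and contact force between the fingers and slat_b below 0.1 N and ((y of slat_a_c in the frame of turntable between 0.027 and 0.057 m and y of slat_b_c in the frame of turntable between -0.057 and -0.027 m) or (y of slat_a_c in the frame of turntable between -0.057 and -0.027 m and y of slat_b_c in the frame of turntable between 0.027 and 0.057 m)) and distance of each of low_1_c, low_2_c, mid_1_c, mid_2_c from where it was at the start of the episode below 0.015 m and value of joint cover between 0.957 and 1.137 rad and velocity of joint cover between -0.05 and 0.05 rad/s and contact force between the fingers and cover above 0.3 N); the arm keeps its last pose, push and grip.
It fails at once if the keypad is moved by more than 25 mm (distance of keypad from where it was at the start of the episode above 0.025 m).
It fails at once if the tweezers is moved by more than 25 mm (distance of tweezers from where it was at the start of the episode above 0.025 m).
It fails at once if the keycap 1 is moved by more than 25 mm (distance of keycap_1 from where it was at the start of the episode above 0.025 m).
It fails at once if the keycap 2 is moved by more than 25 mm (distance of keycap_2 from where it was at the start of the episode above 0.025 m).
It fails at once if the jar is moved by more than 25 mm (distance of jar from where it was at the start of the episode above 0.025 m).
It also fails if it takes over 64 s, if anything falls off the work surface, if the arm or the gripper's body presses on something with over 40 N, if the wrist force passes 120 N, or if a joint passes its speed limit or range.

ROBOT

A 6-joint arm with a two-finger parallel gripper is mounted at the origin on the work surface. World frame = base frame: x ahead of the robot, y to its left, z up, the work surface at z = 0. Lengths are in m, angles in rad, forces in N, time in s.
With the tool pointing down it reaches from about 0.3 to 0.875 m from the base axis. Payload 6.4 kg.
Tool frame: the origin (TCP) lies between the finger pads; the fingertips stand 19 mm ahead of it and the grasp point (between the pads) is the TCP; z points along the fingers, y is the direction in which the jaws open and shut (so a half turn about z gives the same grasp; the last joint's range is limited). The gripper opens to 85 mm and grips with 20 to 120 N. Pads are 22 mm wide; open, the fingers measure 114 mm over their backs; the gripper's body (76 mm by 85 mm) begins 54 mm behind the grasp point. The pads swing forward as they close: fully open they stand 13 mm farther back than shut.
Start: joints at [-1.446, 0.181, 1.607, -0, 1.354, -0.206], TCP at [0.187, -0.544, 0.25] pointing down, gripper open.
Joint ranges: [-2.99, 2.99], [-0.89, 2.07], [0.3, 2.58], [-1.14, 4.28], [0, 2.63], [-3.12, 3.12]. Speed limits (rad/s): [2.57, 2.57, 3.01, 3.14, 3.14, 3.14].

INTERFACE

Orientations are given as a unit quaternion [w, x, y, z].
In Python, from bench import * gives the robot as it stands.
- The arm moves only by the tool apply_moves, never from a script. Its argument "moves" is a list that holds one entry, the list of rows, each a list of 7 numbers: the shift along the tool's x, y, z in cm, then the turn, a rotation vector about the tool's x, y, z in rad, then the opening, from 0 (shut) to 1 (fully open). A call has 1 to 8 rows; each row is the pose to reach, as a shift and turn from the pose commanded when the call began, along the tool's axes at that moment; what a row does not reach only later rows make up. A row lasts 1/10 s, in which the tool goes at most 50 mm and 8.59 degrees, less where a joint would pass 70% of its speed; a pose out of reach is approached as far as the arm can. A call with a gripper value outside its range is refused whole. The fingers move at their own pace and stop on an object; the grip force is fixed at half the most. Time passes only in rows, so rows that repeat a pose let the fingers close. It gives the time, the measured TCP pose, the force and the opening at its end, in the units of the state.
- get_obs(): the state, without advancing time (a new reading comes with each control period).
- camera(name): name is "scene" or "top" or "wrist"; returns the picture (400x640x3 uint8, red, green, blue); there is no depth.
- get_calibration(name): a dict with "vertical_fov" (degrees; the focal length in pixels is half the picture's height over the tangent of half this angle, whatever the lens; pixels are square), "cx", "cy" (the principal point, pixels), "R" (3x3) and "t" (3): a world point X has camera coordinates R X + t. Camera axes: x right, y down, z forward; pixel columns grow to the right and rows downward; lengths in m; the calibration is good to about 2 mm. The wrist camera is an equidistant fisheye: a pixel r from the principal point sees the ray r / f radians off the axis. A picture is of the moment at which its call begins: read the wrist's pose just before it. get_calibration takes no time and is no camera call; for the wrist camera it gives the pose at the moment of the call.
- hand_in(): hands the job in, once; it reports no verdict.
The state is a dict: "time_s": time; "q": joint angles; "dq": joint speeds; "joint_efforts": joint torques, N m; "eef_pos": TCP position; "eef_rot": TCP orientation; "wrist_force": force on the tool from outside, world axes, zero at the start; "torque": the same for the moment, N m; "opening": opening from 0.0 (shut) to 1.0 (fully open).
Only numpy, scipy, OpenCV 4.12 (cv2) and the standard library are available. Lean on these libraries where they do the work, as an engineer would, in place of code of your own. Each camera call takes 0.05 s, during which the arm holds its last target. There are 200 camera calls.

## Working session

There is one attempt and no reset: what is moved stays moved. The work goes in short steps, Python scripts to look and compute and a tool call to move; the robot and the scene stay as the last step left them, time stands still between calls to the robot, and variables do not carry over. Pictures are saved under pics/ and viewed, about 8 in all and at most 12, crops included, and the job is handed in when it is done.

Besides the shell and the picture viewer there is one more tool, called after "Call:" as name(argument=value, ...), one argument or row to a line, values as JSON. apply_moves: Moves the arm, as the interface text tells. Its arguments: {"type":"object","properties":{"moves":{"type":"array","items":{"type":"array","items":{"type":"array","items":{"type":"number"}}}}},"required":["moves"]}

```bash
mkdir -p pics
python3 - <<'E'
from bench import *
import cv2
for n in ("scene","top"):
    im=camera(n); cv2.imwrite(f"pics/{n}0.png",cv2.cvtColor(im,cv2.COLOR_RGB2BGR))
    print(n,get_calibration(n))
print(get_obs())
E
```

```text
scene {'vertical_fov': 56.760052481742534, 'cx': 313.92199029701436, 'cy': 200.95473027349948, 'R': array([[ 0.4452933 ,  0.89518586,  0.01887212],
       [ 0.64872913, -0.30802735, -0.69589486],
       [-0.61714211,  0.32212021, -0.71789566]]), 't': array([-0.3106906 , -0.26172114,  1.31968696])}
top {'vertical_fov': 43.610826513377425, 'cx': 321.8072951384072, 'cy': 200.29356103537174, 'R': array([[ 0.0112268 , -0.99974802,  0.01943861],
       [-0.98402569, -0.0145002 , -0.17743502],
       [ 0.17767217, -0.01713607, -0.98394052]]), 't': array([0.05335672, 0.53351255, 1.31313819])}
{'time_s': 0.1, 'q': array([-1.44629987e+00,  1.81494597e-01,  1.60791347e+00,  7.24465030e-06,
        1.35379796e+00, -2.06291388e-01]), 'dq': array([-0.00042357, -0.00183765, -0.00196863,  0.00086418, -0.00182115,
       -0.00256857]), 'joint_efforts': array([ 2.17313159e-04, -4.45879269e+01, -3.52239418e+01, -3.75064301e-04,
        4.10824228e-03,  1.97744788e-05]), 'eef_pos': array([ 0.18671689, -0.54334273,  0.24945592]), 'eef_rot': array([-8.05867867e-04,  9.86353384e-01,  1.64640067e-01,  3.65160440e-05]), 'wrist_force': array([-0.067697  ,  0.47087458, -0.20753086]), 'torque': array([-0.0039457 ,  0.03472488, -0.01795011]), 'opening': 1.0018011581558468}
```

View pics/top0.png

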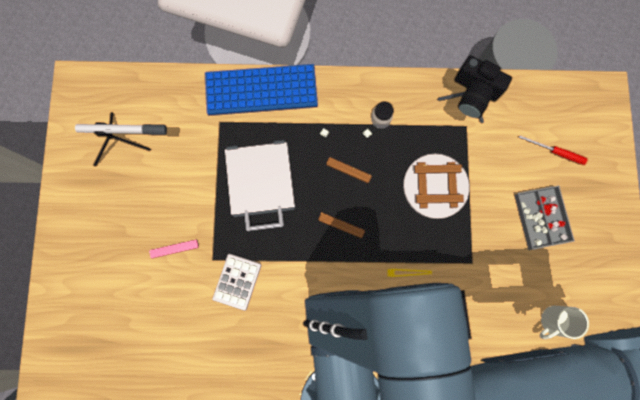

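View pics/scene0.png

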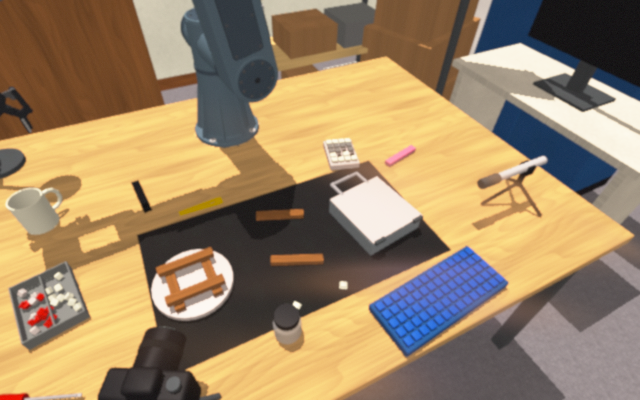

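The top picture shows the riser at (437,185), loose brown slats at (349,170) and (341,225), and the light at (260,180) with its bar at (265,226). The pink bar at (173,248) and the black bar at scene (141,195) are the look-alikes. I'll segment the slats and confirm them in a crop.

```bash
cat > h.py <<'E'
from bench import *
import cv2, numpy as np
from scipy.spatial.transform import Rotation as Rn
def K(c):
    f=200/np.tan(np.radians(c["vertical_fov"]/2)); return f,c["cx"],c["cy"]
def ray(c,uv):
    f,cx,cy=K(c); d=np.array([(uv[0]-cx)/f,(uv[1]-cy)/f,1.0]); return -c["R"].T@c["t"], c["R"].T@d
def toplane(c,uv,z):
    o,d=ray(c,uv); return (o+d*(z-o[2])/d[2])
def proj(c,X):
    f,cx,cy=K(c); p=c["R"]@np.asarray(X)+c["t"]; return np.array([cx+f*p[0]/p[2],cy+f*p[1]/p[2]])
E
python3 - <<'E'
from h import *
c=get_calibration("top"); im=cv2.imread("pics/top0.png")
hsv=cv2.cvtColor(im,cv2.COLOR_BGR2HSV)
m=((hsv[...,0]<16)&(hsv[...,1]>90)&(hsv[...,2]>45)).astype(np.uint8)*255
m[:125]=0;m[262:]=0;m[:,:300]=0;m[:,470:]=0
n,l,st,ce=cv2.connectedComponentsWithStats(m)
for i in range(1,n):
    if st[i,4]<60: continue
    ct=cv2.findContours((l==i).astype(np.uint8),0,2)[0][0]
    r=cv2.minAreaRect(ct); b=cv2.boxPoints(r)
    print(st[i],r)
    z=.015 if st[i,0]<400 else .05
    P=np.array([toplane(c,q,z) for q in b]);print(P.round(4).tolist(),P.mean(0).round(4),np.linalg.norm(np.diff(P,axis=0),axis=1).round(3))
# turntable white ellipse
w=((hsv[...,1]<60)&(hsv[...,2]>140)).astype(np.uint8)*255
w[:,:395]=0;w[:,480:]=0;w[:140]=0;w[230:]=0
pts=cv2.findNonZero(w); h=cv2.convexHull(pts); e=cv2.fitEllipse(h); print(e,toplane(c,e[0],.02))
a=cv2.resize(im[115:265,205:475],None,fx=2.9,fy=2.9,interpolation=cv2.INTER_CUBIC)
cv2.imwrite("pics/crop1.png",a)
E
```

```text
[326 157  46  27 471] ((348.3620910644531, 169.65518188476562), (47.92685317993164, 10.110595703125), 23.198591232299805)
[[0.6403, 0.0537, 0.015], [0.6676, 0.0427, 0.015], [0.6147, -0.082, 0.015], [0.5878, -0.0706, 0.015]] [ 0.6276 -0.0141  0.015 ] [0.029 0.135 0.029]
[ 415  162   49   46 1193] ((439.0, 184.5), (45.0, 48.0), 90.0)
[[0.6436, -0.1961, 0.05], [0.6458, -0.3295, 0.05], [0.5194, -0.3245, 0.05], [0.5175, -0.1933, 0.05]] [ 0.5816 -0.2609  0.05  ] [0.133 0.126 0.131]
[318 212  47  26 468] ((340.99456787109375, 225.0128631591797), (48.59555435180664, 10.126398086547852), 22.98871612548828)
[[0.4825, 0.0734, 0.015], [0.5087, 0.0627, 0.015], [0.4574, -0.0615, 0.015], [0.4315, -0.0505, 0.015]] [0.47  0.006 0.015] [0.028 0.134 0.028]
((436.1385803222656, 185.7042694091797), (63.59656524658203, 66.51348876953125), 123.61732482910156) [ 0.58397465 -0.26033987  0.02      ]
```

View pics/crop1.png

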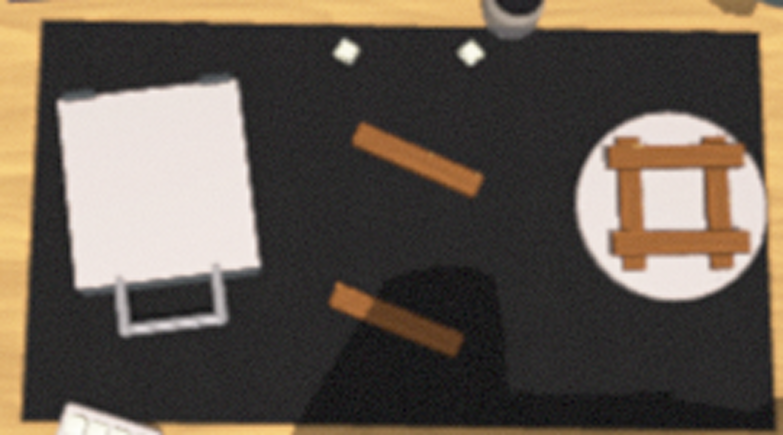

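The crop confirms two plain brown slats at crop (418,160) and (396,320). The riser's second layer runs across the picture (world y) and the third layer must run along world x. Next I fit the models for accurate poses.

```bash
cat > fit.py <<'E'
from h import *
from scipy.optimize import minimize
S=4
def mask(im):
    hsv=cv2.cvtColor(im,cv2.COLOR_BGR2HSV)
    return ((hsv[...,0]<16)&(hsv[...,1]>90)&(hsv[...,2]>45)).astype(np.float32)
def T(p): 
    cs,sn=np.cos(p[2]),np.sin(p[2]); return lambda q:[p[0]+cs*q[0]-sn*q[1],p[1]+sn*q[0]+cs*q[1],q[2]]
def render(c,p,boxes,x0,y0,w,h):
    m=np.zeros((h*S,w*S),np.uint8); t=T(p)
    for cx,cy,cz,a,b,d in boxes:
        q=[proj(c,t((cx+i*a/2,cy+j*b/2,cz+k*d/2))) for i in(-1,1) for j in(-1,1) for k in(-1,1)]
        q=((np.array(q)-[x0,y0]+.5)*S*16).astype(np.int32)
        cv2.fillConvexPoly(m,cv2.convexHull(q),255,shift=4)
    return cv2.resize(m,(w,h),interpolation=cv2.INTER_AREA)/255.
def fit(c,M,boxes,p0,roi,step=(.008,.008,.06)):
    x0,y0,w,h=roi; tgt=cv2.GaussianBlur(M[y0:y0+h,x0:x0+w],(0,0),1)
    f=lambda p: ((cv2.GaussianBlur(render(c,p,boxes,*roi),(0,0),1)-tgt)**2).sum()
    s=np.array([p0]+[np.array(p0)+np.eye(3)[i]*step[i] for i in range(3)])
    r=minimize(f,p0,method="Nelder-Mead",options=dict(initial_simplex=s,xatol=1e-4,fatol=1e-3,maxiter=300))
    return r.x,r.fun
SL=lambda z:[(0,0,z,.13,.022,.015)]
MID=[(.042,0,.0425,.022,.13,.015),(-.042,0,.0425,.022,.13,.015),(0,.042,.0275,.13,.022,.015),(0,-.042,.0275,.13,.022,.015)]
E
python3 - <<'E'
from fit import *
im=cv2.imread("pics/top0.png"); c=get_calibration("top"); M=mask(im)
print("far",fit(c,M,SL(.0075),(.6276,-.0141,1.165),(315,145,70,50)))
print("near",fit(c,M,SL(.0075),(.470,.006,1.17),(305,200,70,50)))
print("riser",fit(c,M,MID,(.5816,-.2609,0),(405,152,70,68)))
hsv=cv2.cvtColor(im,cv2.COLOR_BGR2HSV)
W=((hsv[...,1]<60)&(hsv[...,2]>150)).astype(np.float32)
# light origin frame: yaw such that light +x away from robot
pb=np.mean([toplane(c,(205+u/2.9,115+v/2.9),.05) for u,v in((122,330),(226,320))],0)
ends=[toplane(c,(205+u/2.9,115+v/2.9),.05) for u,v in((122,330),(226,320))]
d=ends[0]-ends[1]; print("bar",pb,d,np.linalg.norm(d),"yaw y-axis",np.arctan2(-d[0],d[1]))
B=[(0,0,.053,.182,.17,.006)]
print("cover",fit(c,W,B,(.6,.21,.08),(215,130,90,84)))
cs=get_calibration("scene"); ims=cv2.imread("pics/scene0.png"); Ms=mask(ims)
print("s-far",fit(cs,Ms,SL(.0075),(.6276,-.0141,1.165),(262,245,70,30)))
print("s-near",fit(cs,Ms,SL(.0075),(.470,.006,1.17),(248,200,65,28)))
print("s-riser",fit(cs,Ms,MID,(.5816,-.2609,0),(150,240,85,75)))
E
```

```text
far (array([ 0.62966707, -0.01499403,  1.165045  ]), np.float64(6.6357823877106075))
near (array([0.47166587, 0.00556111, 1.19156915]), np.float64(6.944325837140701))
riser (array([ 0.5860956 , -0.26104497,  0.03220672]), np.float64(58.98551523230756))
bar [0.45702144 0.21189567 0.05      ] [-0.01062267  0.09574211  0.        ] 0.09632960344472369 yaw y-axis 0.11049896415743424
cover (array([0.59199137, 0.23216959, 0.14098054]), np.float64(12.611768092172294))
s-far (array([ 0.6282362 , -0.01437561,  1.16140776]), np.float64(29.584451692082226))
s-near (array([0.47039973, 0.00547766, 1.20487186]), np.float64(19.951438609292005))
s-riser (array([ 0.58478843, -0.26033747,  0.03161099]), np.float64(46.033391898443114))
```

Both cameras agree to within 2 mm: far slat at (.629,-.015) with yaw 1.164, near slat at (.471,.0055) with yaw 1.197, riser at (.585,-.2605) with yaw .032, light at (.592,.232) with yaw .14. Next is a planner that prints the shifts.

```bash
cat > plan.py <<'E'
from h import *
def plan(*tg):
    o=get_obs(); w,x,y,z=o["eef_rot"]; R=Rn.from_quat([x,y,z,w])
    print("t",round(o["time_s"],2),"pos",o["eef_pos"].round(4),"F",o["wrist_force"].round(1),"open",round(o["opening"],3),"q",o["q"].round(2))
    for X,Y,Z,yaw in tg:
        G=Rn.from_matrix(np.array([[np.cos(yaw),np.sin(yaw),0],[np.sin(yaw),-np.cos(yaw),0],[0,0,-1]]))
        print("shift cm",(R.inv().apply(np.array([X,Y,Z])-o["eef_pos"])*100).round(2),"rot",(R.inv()*G).as_rotvec().round(3))
E
python3 -c "
from plan import *
plan((.629,-.0147,.12,1.164),(.629,-.0147,.022,1.164))"
```

```text
t 0.1 pos [ 0.1867 -0.5433  0.2495] F [-0.1  0.5 -0.2] open 1.002 q [-1.45  0.18  1.61  0.    1.35 -0.21]
shift cm [ 59.   -35.61  13.02] rot [-0.001 -0.001 -0.833]
shift cm [ 58.99 -35.6   22.82] rot [-0.001 -0.001 -0.833]
```

Call:
apply_moves(
  moves=[
    [[59, -35.6, 0, 0, 0, -0.833, 1], [59, -35.6, 0, 0, 0, -0.833, 1], [59, -35.6, 0, 0, 0, -0.833, 1], [59, -35.6, 0, 0, 0, -0.833, 1], [59, -35.6, 0, 0, 0, -0.833, 1], [59, -35.6, 0, 0, 0, -0.833, 1], [59, -35.6, 0, 0, 0, -0.833, 1], [59, -35.6, 0, 0, 0, -0.833, 1]],
  ],
)

```text
time_s: 0.9
eef_pos: [0.4444, -0.2352, 0.2501]
eef_rot: [-0.0, 0.835, 0.55, -0.0]
wrist_force: [-0.4, -0.8, 1.1]
opening: 1.004
```

```bash
python3 -c "
from plan import *
plan((.629,-.0147,.1,1.164))"
```

```text
t 0.9 pos [ 0.4444 -0.2352  0.2501] F [-0.4 -0.8  1.1] open 1.004 q [-0.72  0.02  1.79  0.    1.34 -0.32]
shift cm [27.56  8.23 15.01] rot [-0. -0. -0.]
```

Call:
apply_moves(
  moves=[
    [[27, 8, 0, 0, 0, 0, 1], [27, 8, 0, 0, 0, 0, 1], [27, 8, 0, 0, 0, 0, 1], [27, 8, 0, 0, 0, 0, 1], [27, 8, 0, 0, 0, 0, 1], [27, 8, 0, 0, 0, 0, 1], [27, 8, 0, 0, 0, 0, 1], [27, 8, 0, 0, 0, 0, 1]],
  ],
)

```text
time_s: 1.7
eef_pos: [0.6236, -0.0202, 0.2494]
eef_rot: [-0.0, 0.835, 0.55, -0.001]
wrist_force: [0.1, -0.4, -0.1]
opening: 0.998
```

```bash
python3 -c "
from plan import *
plan((.629,-.0147,.06,1.164))"
```

```text
t 1.7 pos [ 0.6236 -0.0202  0.2494] F [ 0.1 -0.4 -0.1] open 0.998 q [-0.22  0.29  1.48 -0.    1.38  0.18]
shift cm [ 0.73  0.31 18.94] rot [-0.002  0.001  0.002]
```

Call:
apply_moves(
  moves=[
    [[0.73, 0.31, 5, 0, 0, 0, 1], [0.73, 0.31, 10, 0, 0, 0, 0.7], [0.73, 0.31, 15, 0, 0, 0, 0.7], [0.73, 0.31, 19, 0, 0, 0, 0.7], [0.73, 0.31, 21, 0, 0, 0, 0.7], [0.73, 0.31, 22.7, 0, 0, 0, 0.7], [0.73, 0.31, 22.7, 0, 0, 0, 0.7], [0.73, 0.31, 22.7, 0, 0, 0, 0.7]],
  ],
)

```text
time_s: 2.5
eef_pos: [0.6301, -0.0162, 0.0242]
eef_rot: [0.0, 0.836, 0.549, 0.0]
wrist_force: [0.7, -1.0, 1.4]
opening: 0.703
```

```bash
python3 -c "
from plan import *
plan((.629,-.0147,.022,1.164))
im=camera('wrist');cv2.imwrite('pics/w1.png',im[...,::-1])"
```

```text
t 2.5 pos [ 0.6301 -0.0162  0.0242] F [ 0.7 -1.   1.4] open 0.703 q [-0.21  0.58  1.58 -0.    0.98  0.19]
shift cm [ 0.09 -0.16  0.22] rot [ 0.001 -0.    -0.001]
```

View pics/w1.png

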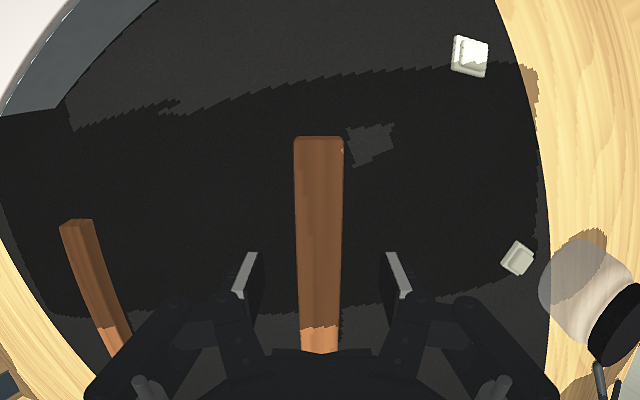

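The wrist view shows the slat at column 319, centred between the fingers (columns 247 and 398). Closing.

Call:
apply_moves(
  moves=[
    [[0, 0, 0.1, 0, 0, 0, 0.4], [0, 0, 0.1, 0, 0, 0, 0], [0, 0, 0.1, 0, 0, 0, 0], [0, 0, 0.1, 0, 0, 0, 0], [0, 0, 0.1, 0, 0, 0, 0], [0, 0, 0.1, 0, 0, 0, 0], [0, 0, -4, 0, 0, 0, 0], [0, 0, -8, 0, 0, 0, 0]],
  ],
)

```text
time_s: 3.35
eef_pos: [0.6282, -0.015, 0.1026]
eef_rot: [-0.001, 0.835, 0.55, -0.001]
wrist_force: [0.5, -0.9, 0.5]
opening: 0.235
```

```bash
python3 -c "
from plan import *
plan((.5863,-.3025,.15,.032))"
```

```text
t 3.35 pos [ 0.6282 -0.015   0.1026] F [ 0.5 -0.9  0.5] open 0.235 q [-0.21  0.46  1.57 -0.    1.12  0.19]
shift cm [-28.06   7.51  -4.74] rot [-0.003  0.003  1.132]
```

Call:
apply_moves(
  moves=[
    [[-4, 1.1, -4.7, 0, 0, 0.14, 0], [-8, 2.2, -4.7, 0, 0, 0.28, 0], [-12, 3.2, -4.7, 0, 0, 0.42, 0], [-16, 4.3, -4.7, 0, 0, 0.57, 0], [-20, 5.3, -4.7, 0, 0, 0.71, 0], [-24, 6.4, -4.7, 0, 0, 0.85, 0], [-28, 7.5, -4.7, 0, 0, 0.99, 0], [-28, 7.5, -4.7, 0, 0, 1.13, 0]],
  ],
)

```text
time_s: 4.15
eef_pos: [0.5865, -0.3078, 0.1505]
eef_rot: [0.001, 1.0, 0.011, 0.0]
wrist_force: [-0.1, 0.3, -0.3]
opening: 0.24
```

Call:
apply_moves(
  moves=[
    [[0, 0, 0, 0, 0, 0, 0], [0, 0, 0, 0, 0, 0, 0], [0, 0, 0, 0, 0, 0, 0]],
  ],
)

```text
time_s: 4.45
eef_pos: [0.5879, -0.301, 0.1502]
eef_rot: [-0.0, 1.0, 0.019, -0.0]
wrist_force: [-0.2, -0.1, -0.6]
opening: 0.238
```

```bash
python3 -c "
from plan import *
plan((.5863,-.3025,.0725,.032))
im=camera('wrist');cv2.imwrite('pics/w2.png',im[...,::-1])"
```

```text
t 4.45 pos [ 0.5879 -0.301   0.1502] F [-0.2 -0.1 -0.6] open 0.238 q [-0.65  0.46  1.46  0.    1.22  0.88]
shift cm [-0.16  0.14  7.77] rot [-0.     0.     0.006]
```

View pics/w2.png

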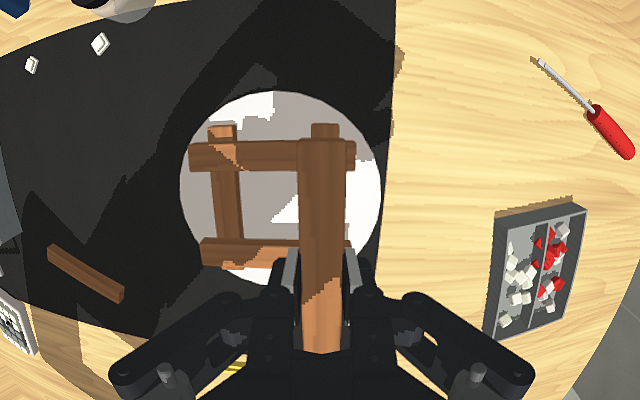

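Slat held straight, above the right-hand bottom slat (end at (325,131), column 322). Lowering.

Call:
apply_moves(
  moves=[
    [[-0.16, 0.14, 3, 0, 0, 0, 0], [-0.16, 0.14, 5.5, 0, 0, 0, 0], [-0.16, 0.14, 6.5, 0, 0, 0, 0], [-0.16, 0.14, 7.1, 0, 0, 0, 0], [-0.16, 0.14, 7.5, 0, 0, 0, 0], [-0.16, 0.14, 7.7, 0, 0, 0, 0], [-0.16, 0.14, 7.7, 0, 0, 0, 0], [-0.16, 0.14, 7.7, 0, 0, 0, 0]],
  ],
)

```text
time_s: 5.3
eef_pos: [0.5866, -0.304, 0.0742]
eef_rot: [0.0, 1.0, 0.017, 0.001]
wrist_force: [0.5, 0.6, -0.6]
opening: 0.236
```

Call:
apply_moves(
  moves=[
    [[0, -0.1, 0.15, 0, 0, 0, 0], [0, -0.1, 0.15, 0, 0, 0, 0], [0, -0.1, 0.15, 0, 0, 0, 0]],
  ],
)

```text
time_s: 5.6
eef_pos: [0.5867, -0.3038, 0.0737]
eef_rot: [0.001, 1.0, 0.017, 0.001]
wrist_force: [-2.9, -1.1, 6.0]
opening: 0.237
```

Contact felt (6 N). Releasing.

Call:
apply_moves(
  moves=[
    [[0, 0, -0.05, 0, 0, 0, 0.3], [0, 0, -0.05, 0, 0, 0, 0.45], [0, 0, -0.05, 0, 0, 0, 0.6], [0, 0, -0.05, 0, 0, 0, 0.6], [0, 0, -2, 0, 0, 0, 0.6], [0, 0, -6, 0, 0, 0, 0.6], [0, 0, -10, 0, 0, 0, 0.6], [0, 0, -10, 0, 0, 0, 0.6]],
  ],
)

```text
time_s: 6.4
eef_pos: [0.5894, -0.3049, 0.1791]
eef_rot: [0.004, 1.0, 0.017, 0.005]
wrist_force: [0.1, 0.7, 0.2]
opening: 0.598
```

```bash
python3 -c "
from plan import *
plan((.471,.0055,.17,1.197))"
```

```text
t 6.4 pos [ 0.5894 -0.3049  0.1791] F [0.1 0.7 0.2] open 0.598 q [-0.66  0.43  1.44  0.    1.26  0.88]
shift cm [-10.78 -31.43   0.58] rot [ 0.012 -0.004 -1.163]
```

Call:
apply_moves(
  moves=[
    [[-1.3, -3.9, 0, 0, 0, -0.14, 0.7], [-2.6, -7.8, 0, 0, 0, -0.29, 0.7], [-3.9, -11.7, 0, 0, 0, -0.43, 0.7], [-5.2, -15.6, 0, 0, 0, -0.58, 0.7], [-6.5, -19.5, 0, 0, 0, -0.72, 0.7], [-7.8, -23.5, 0, 0, 0, -0.87, 0.7], [-9.3, -27.5, 0, 0, 0, -1.02, 0.7], [-10.8, -31.4, 0, 0, 0, -1.16, 0.7]],
  ],
)

```text
time_s: 7.2
eef_pos: [0.4664, 0.0091, 0.1713]
eef_rot: [-0.0, 0.825, 0.565, -0.0]
wrist_force: [1.1, 0.4, 0.6]
opening: 0.702
```

Call:
apply_moves(
  moves=[
    [[0, 0, 0, 0, 0, 0, 0.7], [0, 0, 0, 0, 0, 0, 0.7], [0, 0, 0, 0, 0, 0, 0.7]],
  ],
)

```text
time_s: 7.5
eef_pos: [0.4681, 0.0068, 0.1718]
eef_rot: [0.0, 0.827, 0.561, 0.0]
wrist_force: [-0.2, 0.0, -0.9]
opening: 0.702
```

```bash
python3 -c "
from plan import *
from fit import *
plan((.471,.0055,.022,1.197))
a=camera('top')[...,::-1].copy();cv2.imwrite('pics/top1.png',a)
s=camera('scene')[...,::-1].copy();cv2.imwrite('pics/s1.png',s)
A=cv2.resize(a[140:235,390:485],None,fx=4,fy=4,interpolation=2);B=cv2.resize(s[220:330,140:250],(380,380),interpolation=2)
cv2.imwrite('pics/c2.png',np.hstack([A,B]))
"
```

```text
t 7.5 pos [0.4681 0.0068 0.1718] F [-0.2  0.  -0.9] open 0.702 q [-0.24  0.03  1.94 -0.    1.17  0.14]
shift cm [-1.000e-02  3.100e-01  1.498e+01] rot [ 0.001  0.    -0.005]
```

View pics/c2.png

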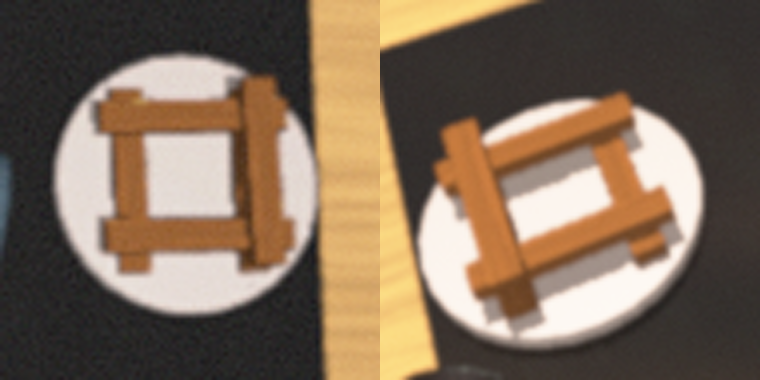

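The first slat lies flat on the right side of the riser (crop column 263, rows 78 to 265), and the rest is undisturbed. Now the second slat.

Call:
apply_moves(
  moves=[
    [[0, 0.3, 4, 0, 0, 0, 0.7], [0, 0.3, 8, 0, 0, 0, 0.7], [0, 0.3, 11, 0, 0, 0, 0.7], [0, 0.3, 13, 0, 0, 0, 0.7], [0, 0.3, 14.2, 0, 0, 0, 0.7], [0, 0.3, 15, 0, 0, 0, 0.7], [0, 0.3, 15, 0, 0, 0, 0.7], [0, 0.3, 15, 0, 0, 0, 0.7]],
  ],
)

```text
time_s: 8.4
eef_pos: [0.4712, 0.0061, 0.0225]
eef_rot: [0.0, 0.827, 0.562, 0.0]
wrist_force: [0.6, 0.5, 0.5]
opening: 0.697
```

```bash
python3 -c "
from plan import *
plan((.471,.0055,.022,1.197))"
```

```text
t 8.4 pos [0.4712 0.0061 0.0225] F [0.6 0.5 0.5] open 0.697 q [-0.24  0.31  2.    0.    0.83  0.14]
shift cm [-0.06  0.01  0.05] rot [ 0.001 -0.    -0.004]
```

Call:
apply_moves(
  moves=[
    [[0, 0, 0, 0, 0, 0, 0.4], [0, 0, 0, 0, 0, 0, 0], [0, 0, 0, 0, 0, 0, 0], [0, 0, 0, 0, 0, 0, 0], [0, 0, 0, 0, 0, 0, 0], [0, 0, 0, 0, 0, 0, 0], [0, 0, -4, 0, 0, 0, 0], [0, 0, -9, 0, 0, 0, 0]],
  ],
)

```text
time_s: 9.2
eef_pos: [0.468, 0.0069, 0.1108]
eef_rot: [-0.002, 0.827, 0.562, -0.002]
wrist_force: [0.8, -0.7, -0.4]
opening: 0.238
```

Call:
apply_moves(
  moves=[
    [[0, 0, -4, 0, 0, 0, 0], [0, 0, -4, 0, 0, 0, 0], [0, 0, -4, 0, 0, 0, 0]],
  ],
)

```text
time_s: 9.5
eef_pos: [0.471, 0.0063, 0.1529]
eef_rot: [0.001, 0.827, 0.562, 0.001]
wrist_force: [0.1, 1.4, -0.9]
opening: 0.236
```

```bash
python3 -c "
from plan import *
plan((.5837,-.2185,.16,.032))"
```

```text
t 9.5 pos [0.471  0.0063 0.1529] F [ 0.1  1.4 -0.9] open 0.236 q [-0.24  0.06  1.95  0.    1.12  0.14]
shift cm [-16.76  18.75  -0.66] rot [ 0.002 -0.002  1.162]
```

Call:
apply_moves(
  moves=[
    [[-2.1, 2.3, -0.7, 0, 0, 0.145, 0], [-4.2, 4.6, -0.7, 0, 0, 0.29, 0], [-6.3, 7, -0.7, 0, 0, 0.435, 0], [-8.4, 9.4, -0.7, 0, 0, 0.58, 0], [-10.5, 11.7, -0.7, 0, 0, 0.725, 0], [-12.6, 14, -0.7, 0, 0, 0.87, 0], [-14.7, 16.4, -0.7, 0, 0, 1.015, 0], [-16.8, 18.8, -0.7, 0, 0, 1.162, 0]],
  ],
)

```text
time_s: 10.3
eef_pos: [0.5824, -0.2194, 0.1559]
eef_rot: [-0.001, 1.0, 0.013, -0.002]
wrist_force: [0.9, -0.9, 0.1]
opening: 0.236
```

Call:
apply_moves(
  moves=[
    [[0, 0, 0, 0, 0, 0, 0], [0, 0, 0, 0, 0, 0, 0], [0, 0, 0, 0, 0, 0, 0], [0, 0, 0, 0, 0, 0, 0]],
  ],
)

```text
time_s: 10.7
eef_pos: [0.5826, -0.2177, 0.158]
eef_rot: [-0.001, 1.0, 0.017, -0.001]
wrist_force: [-0.2, 0.1, 0.1]
opening: 0.238
```

```bash
python3 -c "
from plan import *
plan((.5837,-.2185,.0735,.032))"
```

```text
t 10.7 pos [ 0.5826 -0.2177  0.158 ] F [-0.2  0.1  0.1] open 0.238 q [-0.55  0.38  1.56  0.    1.21  0.99]
shift cm [0.12 0.1  8.45] rot [-0.001  0.001  0.002]
```

Call:
apply_moves(
  moves=[
    [[0.1, 0.1, 3, 0, 0, 0, 0], [0.1, 0.1, 5.5, 0, 0, 0, 0], [0.1, 0.1, 7, 0, 0, 0, 0], [0.1, 0.1, 7.7, 0, 0, 0, 0], [0.1, 0.1, 8.1, 0, 0, 0, 0], [0.1, 0.1, 8.3, 0, 0, 0, 0], [0.1, 0.1, 8.3, 0, 0, 0, 0], [0.1, 0.1, 8.3, 0, 0, 0, 0]],
  ],
)

```text
time_s: 11.5
eef_pos: [0.5849, -0.2204, 0.0768]
eef_rot: [0.0, 1.0, 0.016, 0.001]
wrist_force: [-0.3, -0.2, -0.8]
opening: 0.236
```

Call:
apply_moves(
  moves=[
    [[-0.05, -0.15, 0.15, 0, 0, 0, 0], [-0.05, -0.15, 0.25, 0, 0, 0, 0], [-0.05, -0.15, 0.35, 0, 0, 0, 0], [-0.05, -0.15, 0.35, 0, 0, 0, 0]],
  ],
)

```text
time_s: 11.9
eef_pos: [0.5838, -0.2185, 0.0728]
eef_rot: [-0.0, 1.0, 0.016, 0.0]
wrist_force: [-1.9, 1.4, 4.5]
opening: 0.237
```

Contact felt (4.5 N). Releasing.

Call:
apply_moves(
  moves=[
    [[0, 0, 0, 0, 0, 0, 0.3], [0, 0, -0.05, 0, 0, 0, 0.45], [0, 0, -0.05, 0, 0, 0, 0.6], [0, 0, -0.05, 0, 0, 0, 0.6], [0, 0, -2, 0, 0, 0, 0.6], [0, 0, -6, 0, 0, 0, 0.6], [0, 0, -10, 0, 0, 0, 0.6], [0, 0, -10, 0, 0, 0, 0.6]],
  ],
)

```text
time_s: 12.7
eef_pos: [0.5873, -0.2205, 0.1792]
eef_rot: [0.003, 1.0, 0.016, 0.005]
wrist_force: [0.7, -0.3, 0.3]
opening: 0.601
```

```bash
python3 -c "
from plan import *
plan((.457,.2125,.2,1.711))"
```

```text
t 12.7 pos [ 0.5873 -0.2205  0.1792] F [ 0.7 -0.3  0.3] open 0.601 q [-0.55  0.35  1.54  0.    1.23  0.99]
shift cm [-11.61 -43.68  -2.46] rot [ 0.013 -0.002 -1.679]
```

Call:
apply_moves(
  moves=[
    [[-1, -3.6, -2, 0, 0, -0.14, 0.5], [-2, -7.2, -2.5, 0, 0, -0.28, 0.4], [-3, -10.8, -2.5, 0, 0, -0.42, 0.4], [-4, -14.4, -2.5, 0, 0, -0.56, 0.4], [-5, -18, -2.5, 0, 0, -0.7, 0.4], [-6, -21.6, -2.5, 0, 0, -0.84, 0.4], [-7, -25.2, -2.5, 0, 0, -0.98, 0.4], [-8, -28.8, -2.5, 0, 0, -1.12, 0.4]],
  ],
)

```text
time_s: 13.5
eef_pos: [0.4938, 0.0681, 0.1969]
eef_rot: [-0.0, 0.837, 0.547, -0.0]
wrist_force: [1.0, 0.8, 0.4]
opening: 0.398
```

```bash
python3 -c "
from plan import *
plan((.457,.2125,.2,1.711))"
```

```text
t 13.5 pos [0.4938 0.0681 0.1969] F [1.  0.8 0.4] open 0.398 q [-0.1   0.07  1.85  0.    1.23  0.31]
shift cm [11.74 -9.17 -0.31] rot [-0.    -0.    -0.554]
```

Call:
apply_moves(
  moves=[
    [[2.5, -2, 0, 0, 0, -0.12, 0.4], [5, -4, 0, 0, 0, -0.25, 0.4], [8, -6, 0, 0, 0, -0.4, 0.4], [11.5, -9, 0, 0, 0, -0.55, 0.4], [11.5, -9, 0, 0, 0, -0.55, 0.4], [11.5, -9, 0, 0, 0, -0.55, 0.4], [11.5, -9, 0, 0, 0, -0.55, 0.4]],
  ],
)

```text
time_s: 14.2
eef_pos: [0.4594, 0.2078, 0.197]
eef_rot: [0.0, 0.66, 0.751, -0.0]
wrist_force: [0.7, 1.0, -0.3]
opening: 0.399
```

```bash
python3 -c "
from plan import *
plan((.457,.2125,.052,1.711))
a=camera('top')[...,::-1].copy();cv2.imwrite('pics/top2.png',a)
s=camera('scene')[...,::-1].copy();cv2.imwrite('pics/s2.png',s)
w=camera('wrist')[...,::-1].copy();cv2.imwrite('pics/w3.png',w)
A=cv2.resize(a[140:235,390:485],(300,300),interpolation=2);B=cv2.resize(s[220:330,140:250],(300,300),interpolation=2)
cv2.imwrite('pics/c3.png',np.hstack([np.vstack([A,B])[:600],cv2.resize(w,(500,312),interpolation=3)[:600] if 0 else np.vstack([cv2.resize(w,(500,312)),np.zeros((288,500,3),np.uint8)])]))
"
```

```text
t 14.2 pos [0.4594 0.2078 0.197 ] F [ 0.7  1.  -0.3] open 0.399 q [ 0.19  0.08  1.83 -0.    1.23  0.06]
shift cm [ 0.51 -0.17 14.5 ] rot [-0.     0.    -0.011]
```

View pics/c3.png

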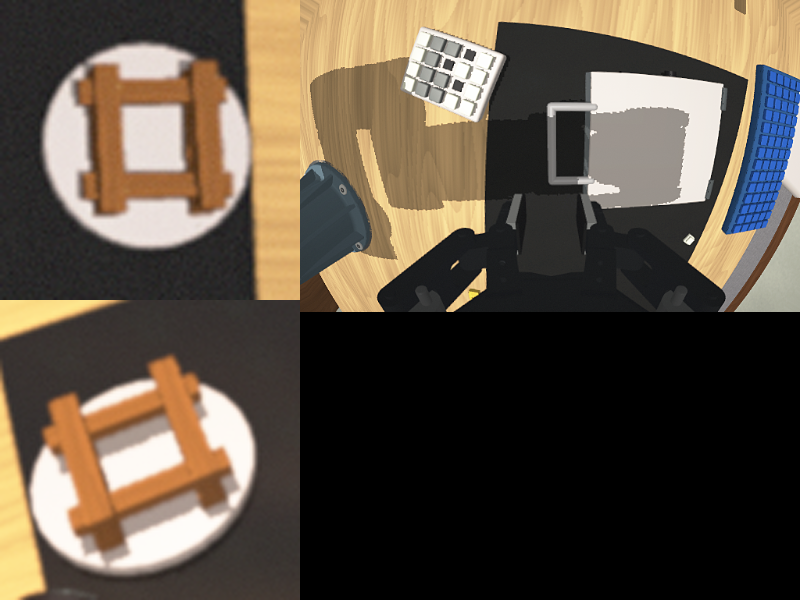

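Both slats lie as the third layer. The wrist view shows the bar at column ~552 of the composite, running from row 105 to 185. I'll check the bar position from the wrist camera and fit the placed slats.

Run:
```python
from plan import *
from fit import *
c=get_calibration("wrist"); f,cx,cy=K(c); print(f,cx,cy)
for u,v in((551,110),(552,181),(588,72),(588,207)):
    u=(u-300)*1.28; v=v*1.28
    d=np.array([u-cx,v-cy]); r=np.hypot(*d); th=r/f; k=np.array([*(d/r*np.sin(th)),np.cos(th)])
    o=-c["R"].T@c["t"]; w=c["R"].T@k
    print((o+w*(.05-o[2])/w[2]).round(4))
c=get_calibration("top")
for n,ks in(("top",MID[:2]),("scene",MID[:2])):
  c=get_calibration(n); M=mask(cv2.imread("pics/top2.png" if n=="top" else "pics/s2.png"))
  roi=(405,145,75,75) if n=="top" else (150,230,90,90)
  base=np.array([.5854,-.2607,.032])
  def f(p):
    a,b=p[:3],p[3:]
    r=np.maximum.reduce([render(c,base,MID,*roi),render(c,a,SL(.0575),*roi),render(c,b,SL(.0575),*roi)])
    x0,y0,w,h=roi
    return ((cv2.GaussianBlur(r,(0,0),1)-cv2.GaussianBlur(M[y0:y0+h,x0:x0+w],(0,0),1))**2).sum()
  p0=np.array([.5837,-.2185,.032,.5863,-.3025,.032])
  s=np.vstack([p0,p0+np.diag([.006,.006,.05]*2)])
  r=minimize(f,p0,method="Nelder-Mead",options=dict(initial_simplex=s,maxiter=600,xatol=1e-4,fatol=1e-3))
  for q in(r.x[:3],r.x[3:]):
    d=q[:2]-base[:2]; print(n,"tt x,y",[round(d[0]+.032*d[1],4),round(d[1]-.032*d[0],4)],"dyaw",round(q[2]-.032,3),r.fun)
```

```text
309.70691628693146 321.22954120241957 201.74315381892814
[0.4529 0.255  0.05  ]
[0.4652 0.1694 0.05  ]
[0.4878 0.3033 0.05  ]
[0.5163 0.1384 0.05  ]
top tt x,y [np.float64(-0.004), np.float64(0.0452)] dyaw -0.003 61.40311000498008
top tt x,y [np.float64(0.0015), np.float64(-0.0407)] dyaw -0.047 61.40311000498008
scene tt x,y [np.float64(-0.0051), np.float64(0.0428)] dyaw -0.018 58.409607598879376
scene tt x,y [np.float64(-0.0037), np.float64(-0.0417)] dyaw 0.027 58.409607598879376
```

Both cameras put the slats within 5 mm and 3° of their places. The wrist camera gives the bar middle at (.459,.212), in agreement. Descending on the bar.

Call:
apply_moves(
  moves=[
    [[0.5, -0.1, 4, 0, 0, -0.01, 0.4], [0.5, -0.1, 8, 0, 0, -0.01, 0.4], [0.5, -0.1, 11, 0, 0, -0.01, 0.4], [0.5, -0.1, 13, 0, 0, -0.01, 0.4], [0.5, -0.1, 14.2, 0, 0, -0.01, 0.4], [0.5, -0.1, 14.7, 0, 0, -0.01, 0.4], [0.5, -0.1, 14.7, 0, 0, -0.01, 0.4], [0.5, -0.1, 14.7, 0, 0, -0.01, 0.4]],
  ],
)

```text
time_s: 15.15
eef_pos: [0.4586, 0.2133, 0.0514]
eef_rot: [0.001, 0.656, 0.755, 0.001]
wrist_force: [0.1, 0.2, 0.7]
opening: 0.397
```

```bash
python3 -c "
from plan import *
plan((.458,.2123,.05,1.711))
w=camera('wrist')[...,::-1].copy();cv2.imwrite('pics/w4.png',w)
"
```

```text
t 15.15 pos [0.4586 0.2133 0.0514] F [0.1 0.2 0.7] open 0.397 q [ 0.2   0.31  1.91 -0.    0.92  0.06]
shift cm [-0.09 -0.08  0.14] rot [ 0.002 -0.     0.   ]
```

View pics/w4.png

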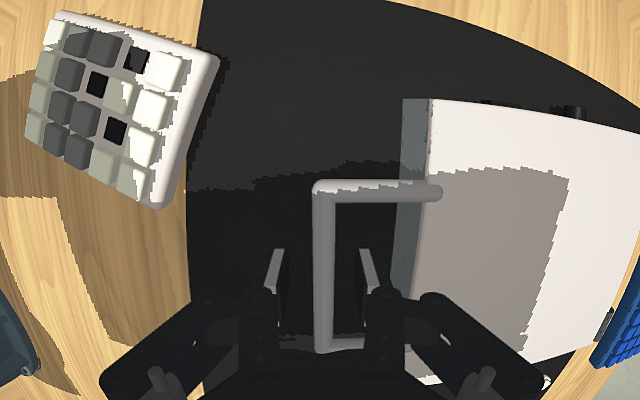

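The bar is centred between the fingers (column 323, fingers at 275 and 370). Closing.

Call:
apply_moves(
  moves=[
    [[0, 0, 0.1, 0, 0, 0, 0], [0, 0, 0.1, 0, 0, 0, 0], [0, 0, 0.1, 0, 0, 0, 0], [0, 0, 0.1, 0, 0, 0, 0], [0, 0, 0.1, 0, 0, 0, 0], [0, 0, 0.1, 0, 0, 0, 0]],
  ],
)

```text
time_s: 15.8
eef_pos: [0.4594, 0.2136, 0.0502]
eef_rot: [0.001, 0.656, 0.755, 0.002]
wrist_force: [6.3, 1.2, -0.3]
opening: 0.093
```

Call:
apply_moves(
  moves=[
    [[0, 0.06, -1.6, 0, 0, 0, 0], [0, 0.22, -3.2, 0, 0, 0, 0], [0, 0.5, -4.75, 0, 0, 0, 0], [0, 0.88, -6.3, 0, 0, 0, 0], [0, 1.38, -7.8, 0, 0, 0, 0], [0, 1.97, -9.3, 0, 0, 0, 0], [0, 1.97, -9.3, 0, 0, 0, 0], [0, 1.97, -9.3, 0, 0, 0, 0]],
  ],
)

```text
time_s: 16.6
eef_pos: [0.4791, 0.2164, 0.143]
eef_rot: [0.002, 0.656, 0.755, 0.002]
wrist_force: [9.2, 3.1, -5.9]
opening: 0.09
```

```bash
python3 -c "
from plan import *
u=np.array([np.cos(.141),np.sin(.141)]); b=np.array([.4583,.2125])
P=[]
for a in (24,30,36,42,48,54,60):
    r=np.radians(a); q=b+u*.228*(1-np.cos(r)); P.append((*q,.05+.228*np.sin(r),1.711))
plan(*P)"
```

```text
t 16.6 pos [0.4791 0.2164 0.143 ] F [ 9.2  3.1 -5.9] open 0.09 q [0.2  0.19 1.83 0.   1.12 0.06]
shift cm [-0.09 -0.14  0.02] rot [ 0.005 -0.     0.001]
shift cm [-0.09  0.95 -2.1 ] rot [ 0.005 -0.     0.001]
shift cm [-0.09  2.27 -4.09] rot [ 0.005 -0.     0.001]
shift cm [-0.09  3.78 -5.94] rot [ 0.005 -0.     0.001]
shift cm [-0.09  5.47 -7.62] rot [ 0.005 -0.     0.001]
shift cm [-0.09  7.34 -9.11] rot [ 0.005 -0.     0.001]
shift cm [ -0.09   9.34 -10.4 ] rot [ 0.005 -0.     0.001]
```

Call:
apply_moves(
  moves=[
    [[0, 1.1, -2.1, 0, 0, 0, 0], [0, 2.4, -4.1, 0, 0, 0, 0], [0, 3.9, -5.9, 0, 0, 0, 0], [0, 5.6, -7.6, 0, 0, 0, 0], [0, 7.5, -9.1, 0, 0, 0, 0], [0, 9.5, -10.4, 0, 0, 0, 0], [0, 9.5, -10.4, 0, 0, 0, 0], [0, 9.5, -10.4, 0, 0, 0, 0]],
  ],
)

```text
time_s: 17.4
eef_pos: [0.5695, 0.2292, 0.2479]
eef_rot: [-0.001, 0.655, 0.755, -0.002]
wrist_force: [-11.5, -3.5, 14.9]
opening: 0.092
```

Call:
apply_moves(
  moves=[
    [[0, 0, 0, 0, 0, 0, 0], [0, 0, 0, 0, 0, 0, 0], [0, 0, 0, 0, 0, 0, 0]],
  ],
)

```text
time_s: 17.7
eef_pos: [0.5689, 0.2292, 0.2475]
eef_rot: [-0.001, 0.655, 0.755, -0.002]
wrist_force: [-11.8, -2.8, 14.0]
opening: 0.087
```

```bash
python3 -c "
from plan import *
plan((.4583+.114*.99,.2125+.114*.1405,.2475,1.711))
s=camera('scene')[...,::-1].copy();cv2.imwrite('pics/s3.png',s)
t=camera('top')[...,::-1].copy();cv2.imwrite('pics/t3.png',t)
cv2.imwrite('pics/c5.png',np.vstack([cv2.resize(s[120:300,140:460],(600,338),interpolation=2),cv2.resize(t[120:270,200:490],(600,260))[:260]]))
"
```

```text
t 17.7 pos [0.5689 0.2292 0.2475] F [-11.8  -2.8  14. ] open 0.087 q [ 0.19  0.27  1.51 -0.    1.37  0.05]
shift cm [-0.09  0.22  0.  ] rot [-0.005  0.001  0.001]
```

View pics/c5.png

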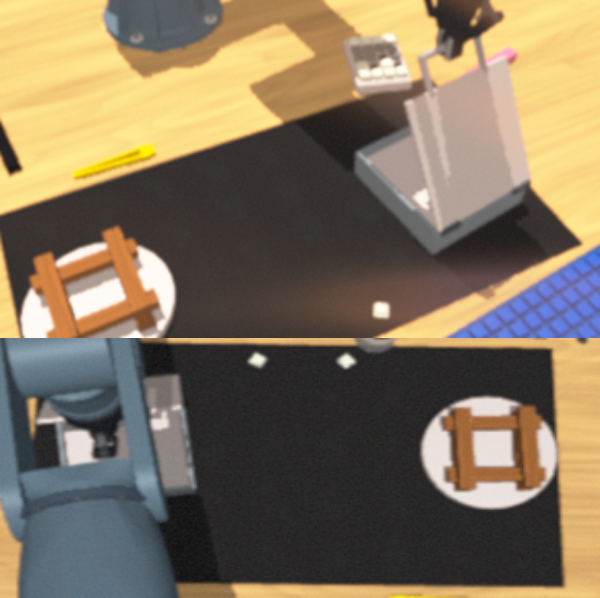

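The riser is intact and the cover is open. I'll check the angle against the cover's free-edge corners in the crop, (407,97) and (507,60), and its hinge-side corners.

Run:
```python
from h import *
c=get_calibration("scene"); u=np.array([np.cos(.141),np.sin(.141),0]); v=np.array([-u[1],u[0],0]); h=np.array([.592,.232,.05])+.093*u
for a in(50,55,60,65,70):
    r=np.radians(a); d=-np.cos(r)*u+[0,0,np.sin(r)]; n=np.sin(r)*u+[0,0,np.cos(r)]
    print(a,[((proj(c,h+d*L+v*s+n*.006)-[140,120])*1.875).round(0).tolist() for L,s in((.184,-.085),(.184,.085),(.228,-.045),(.228,.045))])
```

```text
50 [[392.0, 101.0], [491.0, 55.0], [406.0, 57.0], [459.0, 33.0]]
55 [[399.0, 101.0], [500.0, 54.0], [415.0, 56.0], [469.0, 32.0]]
60 [[407.0, 103.0], [508.0, 55.0], [425.0, 57.0], [479.0, 32.0]]
65 [[416.0, 105.0], [517.0, 56.0], [435.0, 59.0], [491.0, 34.0]]
70 [[424.0, 109.0], [527.0, 59.0], [447.0, 62.0], [502.0, 37.0]]
```

Call:
apply_moves(
  moves=[
    [[0, -0.1, -0.1, 0, 0, 0, 0], [0, -0.1, -0.1, 0, 0, 0, 0], [0, -0.1, -0.1, 0, 0, 0, 0], [0, -0.1, -0.1, 0, 0, 0, 0], [0, -0.1, -0.1, 0, 0, 0, 0], [0, -0.1, -0.1, 0, 0, 0, 0]],
  ],
)

```text
time_s: 18.4
eef_pos: [0.5683, 0.2291, 0.2473]
eef_rot: [-0.001, 0.655, 0.755, -0.002]
wrist_force: [-6.7, -1.4, 6.9]
opening: 0.093
```

The image matches 60° (corner columns 407 and 508 predicted, about 407 and 507 seen). The pose is steady and the forces are lower, so I'm handing in.

```bash
python3 -c "
from plan import *
plan(); print(get_obs()['dq'].round(4)); print(hand_in())"
```

```text
t 18.4 pos [0.5683 0.2291 0.2473] F [-6.7 -1.4  6.9] open 0.093 q [ 0.19  0.27  1.51 -0.    1.37  0.05]
[ 0.0003 -0.0006  0.0003  0.001  -0.0002 -0.0018]
the job is handed in; nothing more can be done
None
```

I laid both loose slats on the riser as its third layer and let go of them. I then lifted the reflector cover by its bar to about 60° and handed in at 18.4 s while holding it there. The hand-in reported no verdict.

- **Slats:** before the lift, both cameras put each slat within about 5 mm of its place. The angle was within 0.05 rad, against a limit of 0.16.
- **Cover:** the TCP position gave about 59° and the cover's corners in the scene picture matched 60°. The fingers were gripping the bar (opening 0.09), the arm was at rest, and about 10 N of force remained on the wrist.
- **Riser and other things:** pictures taken with the cover up showed the riser intact and the bystanders in view where they should be. I checked that by eye, not by measurement. I took no more pictures after the last small adjustment (1 mm steps to ease the force), only the arm's own readings.
- **Disagreements:** a first reading of the bar's direction was 0.11 rad. The cover fit and the wrist camera both gave 0.14, so I used 0.14. The two cameras also differed by about 4° on the angle of one placed slat. Both of its readings were inside the limit.

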